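# Enter the code on a mechanical push-key lock box and spring its lid

### The arm

A 6-joint arm with a two-finger parallel gripper is mounted at the origin on the work surface; the furniture and walls round the work are solid. World frame = base frame: x ahead of the robot, y to its left, z up, the work surface at z = 0. Lengths are in m, angles in degrees, forces in N, time in s.
With the tool pointing down it reaches from about 0.375 to 0.75 m from the base axis. Payload 9 kg.
Tool frame: the origin (TCP) lies where the fingers leave the gripper's body, on its centre line; the fingertips stand 73 mm ahead of it and the grasp point (between the pads) lies 54 mm ahead of it (robot.tip_reach is the distance from the TCP to the fingertips, in m); z points along the fingers, y is the line along which they close (so a half turn about z gives the same grasp; the last joint's range is limited). The gripper opens to 85 mm and grips with 20 to 120 N. Pads are 22 mm wide; open, the fingers measure 114 mm over their backs; the gripper's body (76 mm by 85 mm) begins 54 mm behind the grasp point. The pads swing forward as they close: fully open they stand 13 mm farther back than shut.
Start: joints at [63.845, 5.964, 5.575, 89.605, 0, 77.527], TCP at [0.142, 0.583, 0.304] pointing down, gripper open.
Joint ranges: [-171.21, 171.21], [-48.23, 106.86], [-62.78, 66.21], [-105.2, 120.99], [-86.42, 89.51], [-180, 180]. Speed limits (degrees/s): [127.2, 127.2, 147.25, 180, 180, 180].

### API

Orientations are given as [roll, pitch, yaw] about the fixed x, y, z axes, in that order (R = Rz(yaw) Ry(pitch) Rx(roll)).
In Python, from plant import robot gives the robot as it stands. Calls block until the motion is done:
- robot.move_pose(position, orientation): joint-space move of the TCP to a pose.
- robot.line_to(position, vel=0.15, rotation=None, guard=None): straight line of the TCP; rotation=None keeps the orientation; vel is the mean speed in m/s. With guard (N) it stops when the force on the tool has changed by that much, and returns True; else False.
- robot.goto_joints(angles): joint-space move.
- robot.set_gripper(opening): finger opening in m; the grip force is fixed at half the most; returns when the fingers have stopped.
- robot.pause(seconds).
- robot.ik(position, orientation): joint angles nearest the present ones, or None.
- robot.observe(): the state.
- robot.grab_frame(name): name is "side" or "top" or "wrist"; returns the picture (480x640x3 uint8, blue, green, red); there is no depth.
- robot.get_calibration(name): a dict with "vertical_fov" (degrees; the focal length in pixels is half the picture's height over the tangent of half this angle, whatever the lens; pixels are square), "cx", "cy" (the principal point, pixels), "rvec" (rotation vector, rad) and "tvec" (3), from world to camera coordinates, as OpenCV has them. Camera axes: x right, y down, z forward; pixel columns grow to the right and rows downward; lengths in m; the calibration is good to about 2 mm. A picture is of the moment at which its call begins: read the wrist's pose just before it. get_calibration takes no time and is no camera call; for the wrist camera it gives the pose at the moment of the call.
A pose or a line that the arm cannot do raises robot.IKError and nothing moves.
- robot.job_done(): hands the job in; it is judged then, once.
The state is a dict: "time": time; "q": joint angles; "qvel": joint speeds; "joint_torque": joint torques, N m; "tool_pos": TCP position; "tcp_rot": TCP orientation; "ft_force": force on the tool from outside, world axes, zero at the start; "torque": the same for the moment, N m; "gripper_width": finger opening in m; "gripper_force": force on a finger pad.
Only numpy, scipy, OpenCV 4.12 (cv2) and the standard library are available. Lean on these libraries where they do the work, as an engineer would, in place of code of your own. Each camera call takes 0.05 s, during which the arm holds its last target. There are 200 camera calls.

### The job

The fuses of the drive under repair are locked in the grey push-key box on the mat, and I need them: push the short clear key right in first, to wipe out whatever has been entered, then enter the code 2-5-3 on the five long keys (numbered 1 to 5 from left to right as you face them), one key at a time and each until it latches in, and push the wide steel bar so that the lid springs open and stays open. Press with no more than a firm thumb's force, never a shove, and leave the screwdriver and the tape beside the box where they lie.

Things in the scene. Friction and masses are not known exactly. Their poses are not given: they have to be found in the camera images.
- lock_box: Push-key lock box: grey steel case 226 mm wide, 222 deep, 98 high, fixed to the bench. Origin: centre of its underside; x from its low front edge to its rear, y to its left (for one facing the keys), z up. Its front half is a flat key panel rising to the rear at 0.5 rad from a 30 mm high front edge; its rear half a compartment under a flat hinged lid whose front edge meets the top of the panel.
- key_1_slot (a point): Point on the face of the panel at the centre of the first of five alike long black code keys, counted from the left: each 60 mm long up the slope, 27 wide, at 42 mm spacing, in the lower row. Fixed to the box. z points straight out of the panel (a key is pressed along -z), x up the slope, y left. The key's top stands 13 to 23 mm out from here: see clear_key_slot.
- key_1 (a joint): How far the first key is pressed in (m): 0 out, 0.010 at a firm end stop. It is sprung outward: 2 N at first, some 3 N half way, then 2.5 N. Pressed past 0.009 and let go, it stays latched in at about 0.0085; let go before that, it springs out. It is found latched in at the start.
- key_2_slot (a point): Point on the face of the panel at the centre of the second of five alike long black code keys, counted from the left: each 60 mm long up the slope, 27 wide, at 42 mm spacing, in the lower row. Fixed to the box. z points straight out of the panel (a key is pressed along -z), x up the slope, y left. The key's top stands 13 to 23 mm out from here: see clear_key_slot.
- key_2 (a joint): How far the second key is pressed in (m): 0 out, 0.010 at a firm end stop. It is sprung outward: 2 N at first, some 3 N half way, then 2.5 N. Pressed past 0.009 and let go, it stays latched in at about 0.0085; let go before that, it springs out. It is out at the start.
- key_3_slot (a point): Point on the face of the panel at the centre of the third of five alike long black code keys, counted from the left: each 60 mm long up the slope, 27 wide, at 42 mm spacing, in the lower row. Fixed to the box. z points straight out of the panel (a key is pressed along -z), x up the slope, y left. The key's top stands 13 to 23 mm out from here: see clear_key_slot.
- key_3 (a joint): How far the third key is pressed in (m): 0 out, 0.010 at a firm end stop. It is sprung outward: 2 N at first, some 3 N half way, then 2.5 N. Pressed past 0.009 and let go, it stays latched in at about 0.0085; let go before that, it springs out. It is out at the start.
- key_4_slot (a point): Point on the face of the panel at the centre of the fourth of five alike long black code keys, counted from the left: each 60 mm long up the slope, 27 wide, at 42 mm spacing, in the lower row. Fixed to the box. z points straight out of the panel (a key is pressed along -z), x up the slope, y left. The key's top stands 13 to 23 mm out from here: see clear_key_slot.
- key_4 (a joint): How far the fourth key is pressed in (m): 0 out, 0.010 at a firm end stop. It is sprung outward: 2 N at first, some 3 N half way, then 2.5 N. Pressed past 0.009 and let go, it stays latched in at about 0.0085; let go before that, it springs out. It is found latched in at the start.
- key_5_slot (a point): Point on the face of the panel at the centre of the fifth of five alike long black code keys, counted from the left: each 60 mm long up the slope, 27 wide, at 42 mm spacing, in the lower row. Fixed to the box. z points straight out of the panel (a key is pressed along -z), x up the slope, y left. The key's top stands 13 to 23 mm out from here: see clear_key_slot.
- key_5 (a joint): How far the fifth key is pressed in (m): 0 out, 0.010 at a firm end stop. It is sprung outward: 2 N at first, some 3 N half way, then 2.5 N. Pressed past 0.009 and let go, it stays latched in at about 0.0085; let go before that, it springs out. It is out at the start.
- clear_key_slot (a point): Point on the panel's face at the centre of the short black clear key, 40 mm wide by 24 up the slope, at the left of the upper row; axes as key_1_slot's. How deep the lock was screwed into the case differs from box to box: the tops of clear key, code keys and opening bar all stand equally far out from the panel when out, but that may be anything from 13 to 23 mm.
- clear_key (a joint): How far the clear key is pressed in (m): 0 out, 0.010 at a firm end stop; springs back when let go. About 1 N for the first 4 mm, then 3 to 5 N to its end. Only from about 0.009 on has it freed all latched code keys, which spring out.
- open_bar_slot (a point): Point on the panel's face at the centre of the wide ribbed steel opening bar, 104 mm wide by 24 up the slope, at the right of the upper row, about 20 mm in front of the lid's front edge; axes as key_1_slot's. The bar's top stands 13 to 23 mm out from here when out: see clear_key_slot.
- open_bar (a joint): How far the opening bar is pressed in (m): 0 out, 0.010 at a firm end stop; springs back when let go; 1.5 to 3 N. It draws the lid's bolt, which frees the lid only from about 0.0085 on. If any code key is wrongly in or out, the bolt is blocked and the bar stops hard at 0.002.
- lid (a joint): Angle of the compartment's lid (rad): 0 shut, 1.5 wide open. It is hinged along its rear edge; once the bolt is drawn a spring throws it open within about 1.5 s, its front edge (111 mm from the hinge) swinging up and to the rear.
- iron_stand: Soldering iron resting in the wire spiral of its stand, fixed, standing between the robot and the right end of the lock box; it reaches 210 mm above the bench. Origin on the bench under the end of its black base that is nearer the box. Keep hand and arm clear of it.
- driver: Blue-handled screwdriver, 170 mm long, lying to the left of the lock box. Origin half-way along it on the bench. Bystander.
- tape: Black roll of tape, 67 mm across and 19 mm high, lying to the right of the lock box. Origin at the centre of its underside. Bystander.

How it is judged (in metres and radians):
On the way, in this order (a step that is already met when the one before it is completed fails the run):
1. the clear key is pressed right in and all five code keys are out (value of joint clear_key above 0.008 m and value of joint each of key_1, key_2, key_3, key_4, key_5 below 0.004 m), for 0.05 s.
2. key 2 alone is latched in (value of joint each of key_1, key_3, key_4, key_5 below 0.004 m and value of joint key_2 above 0.0075 m), for 0.2 s.
3. then key 5 as well (value of joint each of key_1, key_3, key_4 below 0.004 m and value of joint each of key_2, key_5 above 0.0075 m), for 0.2 s.
4. then key 3 as well, keys 1 and 4 out (value of joint each of key_1, key_4 below 0.004 m and value of joint each of key_2, key_3, key_5 above 0.0075 m), for 0.2 s.
5. the opening bar is pushed in and the bolt drawn (all of step 4 and value of joint open_bar above 0.0075 m), for 0.02 s.
At the end, for the whole second after the job is handed in: The lid stands open by itself (more than 1.3 rad of 1.5, at rest), and the clear key and the opening bar are let go and have sprung back out (value of joint lid above 1.3 rad and velocity of joint lid below 0.1 rad/s and value of joint each of open_bar, clear_key below 0.003 m); the robot touches nothing.
It fails at once if the box is pressed or struck with more than 40 N (contact force between any of the arm, the fingers and lock_box above 40 N).
It fails at once if the screwdriver beside the box is shifted by more than 20 mm (distance of driver from where it was at the start of the episode above 0.02 m).
It fails at once if the roll of tape beside the box is shifted by more than 20 mm (distance of tape from where it was at the start of the episode above 0.02 m).
It also fails if it takes over 51 s, if anything falls off the work surface, if the arm or the gripper's body presses on something with over 40 N, if the wrist force passes 120 N, or if a joint passes its speed limit or range.

## Working session

There is one attempt and no reset: what is moved stays moved. The work goes in short steps, each a Python script; the robot and the scene stay as the last script left them, time stands still between calls to the robot, and variables do not carry over. Pictures are saved under pics/ and viewed, at most 10 in all, crops included, and the job is handed in when it is done.

```bash
mkdir -p pics
python3 - <<'E'
from plant import robot
import cv2,numpy as np
for n in("top","side"):
    cv2.imwrite(f"pics/{n}0.png",robot.grab_frame(n)); c=robot.get_calibration(n)
    R=cv2.Rodrigues(np.array(c["rvec"],float))[0]; print(n,c,"cam",-R.T@np.array(c["tvec"]).ravel())
o=robot.observe();print(o["time"],o["tcp_rot"],o["ft_force"],robot.tip_reach)
E
```

```text
top {'vertical_fov': 49.89327148707288, 'cx': 317.1662201347807, 'cy': 237.8065899527789, 'rvec': array([ 2.19543716, -2.16025148,  0.0687571 ]), 'tvec': array([0.15657504, 0.55016455, 0.88823072])} cam [0.47990863 0.15450694 0.92842118]
side {'vertical_fov': 49.436840019994236, 'cx': 314.3319737578335, 'cy': 236.33328163915073, 'rvec': array([ 2.54973868,  0.41781805, -0.10722251]), 'tvec': array([-5.81910441e-01,  2.29842779e-04,  1.04962336e+00])} cam [ 0.72072125 -0.3485145   0.89410712]
0.1 [-1.79932061e+02 -1.63101011e-02  1.66317886e+02] [-0.10666526  0.16572975  0.26190667] 0.0726
```

View pics/top0.png

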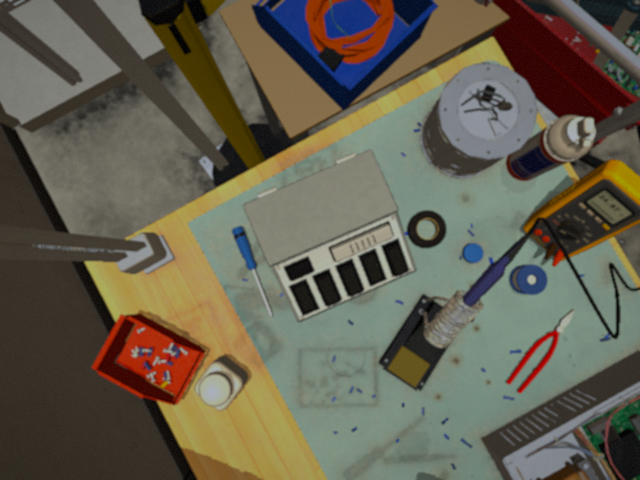

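View pics/side0.png

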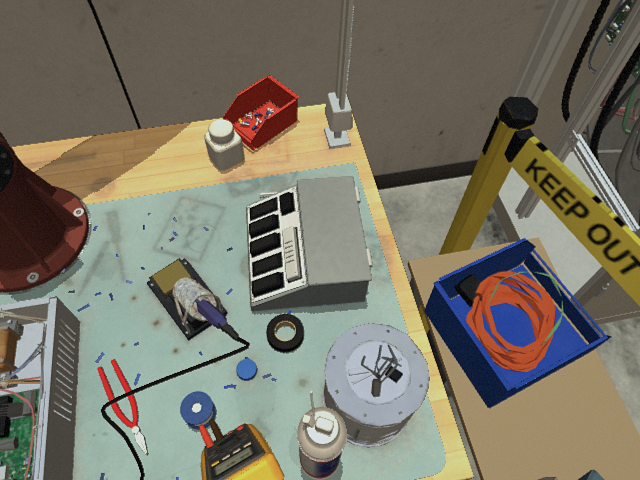

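Run:
```python
import cv2
t=cv2.imread("pics/top0.png");s=cv2.imread("pics/side0.png")
cv2.imwrite("pics/tc.png",cv2.resize(t[145:330,235:425],None,fx=3.2,fy=3.2,interpolation=cv2.INTER_CUBIC))
cv2.imwrite("pics/sc.png",cv2.resize(s[170:320,235:380],None,fx=4,fy=4,interpolation=cv2.INTER_CUBIC))
```

```text
(no output)
```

View pics/tc.png

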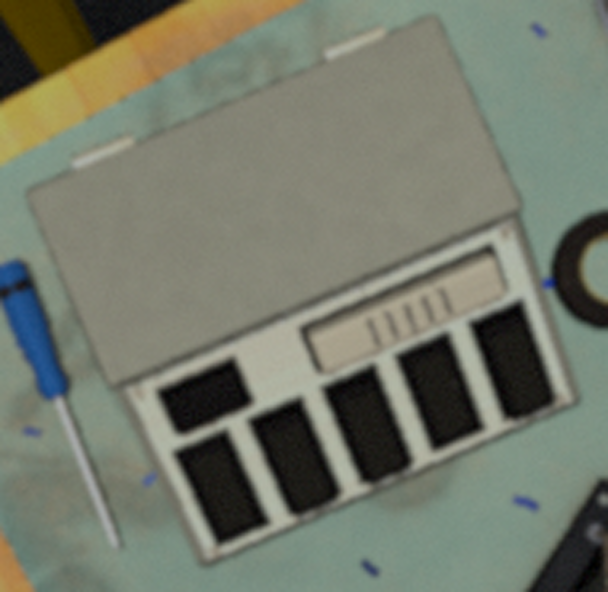

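View pics/sc.png

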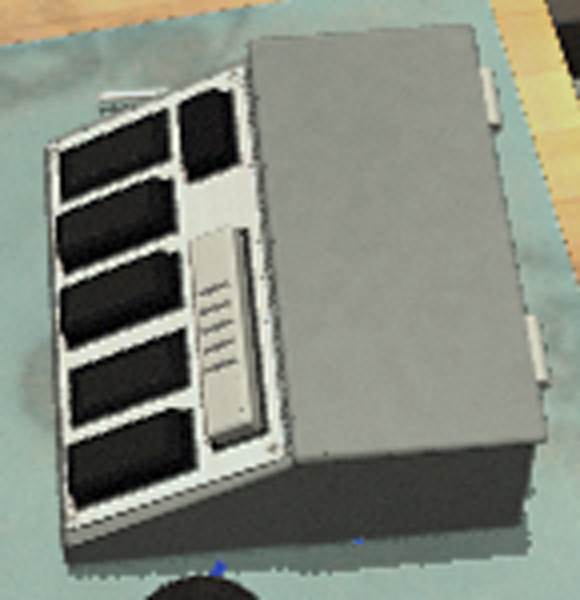

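```bash
cat > geo.py <<'E'
import cv2,numpy as np
from plant import robot
cal={n:robot.get_calibration(n) for n in("top","side")}
def K(c): f=240/np.tan(np.radians(c["vertical_fov"]/2)); return np.array([[f,0,c["cx"]],[0,f,c["cy"]],[0,0,1.]])
Pm={n:K(c)@np.c_[cv2.Rodrigues(c["rvec"])[0],c["tvec"]] for n,c in cal.items()}
def proj(n,X): q=Pm[n]@np.r_[np.asarray(X,float),1]; return q[:2]/q[2]
def T(u,v): return np.array([235+(u+.5)/3.2-.5,145+(v+.5)/3.2-.5])
def S(u,v): return np.array([235+(u+.5)/4-.5,170+(v+.5)/4-.5])
def tri(a,b):
    X=cv2.triangulatePoints(Pm["top"],Pm["side"],a.reshape(2,1),b.reshape(2,1))[:,0]; return X[:3]/X[3]
def onz(n,p,z):
    M=Pm[n]; A=np.c_[M[:,0],M[:,1],-np.r_[p,1]]; return np.r_[np.linalg.solve(A,-(M[:,2]*z+M[:,3]))[:2],z]
E
cat > fit.py <<'E'
from geo import *
from scipy.optimize import least_squares
B={ 'lrl':(.111,.113,.098),'lrr':(.111,-.113,.098),'lfr':(0,-.113,.098),'lfl':(0,.113,.098),'pfl':(-.111,.113,.03),'pfr':(-.111,-.113,.03)}
ob={'top':dict(lrl=T(28,192),lrr=T(437,15),lfr=T(520,210),lfl=T(113,385),pfl=T(207,562),pfr=T(577,401)),
 'side':dict(lrl=S(472,27),lfl=S(250,42),lfr=S(290,460),lrr=S(545,440),pfl=S(50,145),pfr=S(65,543))}
for k in B: print(k,tri(ob['top'][k],ob['side'][k]).round(4))
def W(p,X): c,s=np.cos(p[2]),np.sin(p[2]); return np.array([p[0]+c*X[0]-s*X[1],p[1]+s*X[0]+c*X[1],X[2]])
f=lambda p:np.concatenate([proj(n,W(p,B[k]))-ob[n][k] for n in ob for k in B])
r=least_squares(f,[.5,.3,1],loss='soft_l1');p=r.x;print(p,np.degrees(p[2]));print(f(p).reshape(-1,2).round(1).tolist())
def inv(X): c,s=np.cos(p[2]),np.sin(p[2]); d=X-np.r_[p[:2],0]; return np.array([c*d[0]+s*d[1],-s*d[0]+c*d[1],d[2]])
n=np.array([-np.sin(.5),0,np.cos(.5)]);u=np.array([np.cos(.5),0,np.sin(.5)]);o=np.array([-.111,0,.03])
def pan(X): d=inv(X)-o; return np.round([d@u,d[1],d@n],4)
for nm,a,b in [('bar bl',T(322,372),S(190,235)),('bar tl',T(310,340),S(237,230)),('bar tr',T(492,258),S(250,425)),('bar br',T(505,292),S(210,440))]: print(nm,pan(tri(a,b)))
# dark key blobs
cen={}
for nm in ob:
    g=cv2.cvtColor(cv2.imread(f"pics/{nm}0.png"),cv2.COLOR_BGR2GRAY)
    hull=cv2.convexHull(np.float32([proj(nm,W(p,B[k])) for k in ('lfl','lfr','pfl','pfr')])).astype(np.int32)
    m=np.zeros_like(g);cv2.fillConvexPoly(m,hull,255); m=((g<60)&(m>0)).astype(np.uint8)
    _,_,st,ce=cv2.connectedComponentsWithStats(m); cen[nm]=[(c,s[4],s[:4].tolist()) for s,c in zip(st[1:],ce[1:]) if s[4]>60]
    for c,a,bb in cen[nm]:
        # ray hit on panel plane offset 12 mm
        C=onz(nm,c,.0);D=onz(nm,c,.1);a0=(inv(C)-o)@n;a1=(inv(D)-o)@n
        print(nm,c.round(1),a,[pan(C+(D-C)*(h-a0)/(a1-a0))[:2].tolist() for h in (0,.01,.02)])
# iron, tape, driver
print('iron base box end',onz('top',(425,297),.0),onz('top',(462,315),.0),'far',onz('top',(383,372),.0),onz('top',(420,390),.0))
print('iron top',tri(np.array([470.,297]),np.array([205.,305])),'tip',tri(np.array([527.,237]),np.array([248.,345])))
print('tape',onz('top',(427,229),.015))
E
python3 fit.py
```

```text
lrl [0.5952 0.2861 0.0946]
lrr [0.6889 0.0784 0.0952]
lfr [0.5885 0.035  0.094 ]
lfl [0.4971 0.2398 0.0982]
pfl [0.4043 0.1939 0.0316]
pfr [ 0.4938 -0.0057  0.0271]
[0.54303991 0.13692363 0.42125033] 24.13586628635711
[[-0.1, -2.6], [-0.3, -1.5], [1.3, -0.4], [-0.2, -0.0], [-0.6, 4.8], [3.7, 3.4], [1.1, -0.4], [1.1, -0.8], [0.6, -0.4], [-0.2, -0.0], [-4.1, -1.0], [-4.5, 1.2]]
bar bl [0.0925 0.0131 0.0119]
bar tl [0.1107 0.0124 0.0044]
bar tr [ 0.1107 -0.0897  0.0049]
bar br [ 0.0901 -0.0903  0.005 ]
top [395.  257.7] 539 [[0.0471, -0.0831], [0.0529, -0.0814], [0.0586, -0.0798]]
top [372. 267.] 518 [[0.0483, -0.0411], [0.054, -0.04], [0.0598, -0.0389]]
top [298.7 268.6] 373 [[0.1002, 0.0732], [0.1052, 0.0728], [0.1103, 0.0724]]
top [349.6 277.6] 545 [[0.0464, 0.0009], [0.0522, 0.0014], [0.058, 0.002]]
top [326.9 287.6] 548 [[0.0461, 0.0429], [0.0519, 0.0429], [0.0577, 0.0428]]
top [303.8 296.8] 523 [[0.0474, 0.0849], [0.0531, 0.0843], [0.0589, 0.0837]]
side [286.5 203. ] 264 [[0.0995, 0.0751], [0.1048, 0.0669], [0.1101, 0.0587]]
side [263.1 208.5] 341 [[0.0468, 0.0844], [0.0527, 0.0761], [0.0587, 0.0678]]
side [263.4 225.5] 436 [[0.0451, 0.0447], [0.0511, 0.037], [0.0572, 0.0292]]
side [264.6 244. ] 459 [[0.0455, 0.0025], [0.0515, -0.0047], [0.0575, -0.0118]]
side [266.7 264.1] 420 [[0.0476, -0.0418], [0.0536, -0.0484], [0.0596, -0.0549]]
side [267.3 283.9] 513 [[0.0463, -0.0822], [0.0523, -0.0882], [0.0583, -0.0942]]
iron base box end [ 0.44623497 -0.0285526   0.        ] [ 0.41550332 -0.09426534  0.        ] far [0.31313613 0.04538849 0.        ] [ 0.28314424 -0.01992804  0.        ]
iron top [ 0.45244955 -0.07062937  0.13373411] tip [ 0.54855729 -0.13186628  0.19331097]
tape [ 0.5667692  -0.02901282  0.015     ]
```

```bash
cat > box.py <<'E'
from geo import *
from scipy.spatial.transform import Rotation as Ro
p=np.array([.543,.137,np.radians(24.13)])
c,s=np.cos(p[2]),np.sin(p[2]); RB=np.array([[c,-s,0],[s,c,0],[0,0,1]])
n=RB@[-np.sin(.5),0,np.cos(.5)];u=RB@[np.cos(.5),0,np.sin(.5)];yb=RB@[0,1,0]
O=np.r_[p[:2],0]+RB@[-.111,0,.03]
def P(uu,y,h): return O+u*uu+yb*y+n*h
def ori(k): # tool y along: 0 +y box,1 +u,2 -y,3 -u
    ty=[yb,u,-yb,-u][k]; z=-n
    return Ro.from_matrix(np.c_[np.cross(ty,z),ty,z]).as_euler('xyz',degrees=True)
L=robot.tip_reach
E
python3 - <<'E'
from box import *
st=robot.observe();w=robot.get_calibration("wrist");R=cv2.Rodrigues(w["rvec"])[0]
cw=-R.T@w["tvec"].ravel();RT=Ro.from_euler('xyz',st["tcp_rot"],degrees=True).as_matrix()
print("cam in tool",RT.T@(cw-st["tool_pos"]),"axis",RT.T@R[2],w["vertical_fov"])
for k in range(4):
    for a in [(.07,0,.22),(.1,.073,L+.02),(.05,-.084,L+.02),(.1,-.04,L+.02)]:
        q=robot.ik(P(*a),ori(k)); print(k,a,None if q is None else np.round(q,0))
E
```

```text
cam in tool [ 0.08330962  0.00068076 -0.06974273] axis [-3.27786515e-01  5.42651952e-04  9.44751664e-01] 70.04401168697942
0 (0.07, 0, 0.22) None
0 (0.1, 0.073, 0.0926) None
0 (0.05, -0.084, 0.0926) [-25. -46. -57.  59.  21. -45.]
0 (0.1, -0.04, 0.0926) [-15. -42. -53.  57.  18. -36.]
1 (0.07, 0, 0.22) None
1 (0.1, 0.073, 0.0926) None
1 (0.05, -0.084, 0.0926) [-25. -46. -57.  59.  21.  45.]
1 (0.1, -0.04, 0.0926) [-15. -42. -53.  57.  18.  54.]
2 (0.07, 0, 0.22) None
2 (0.1, 0.073, 0.0926) None
2 (0.05, -0.084, 0.0926) [-25. -46. -57.  59.  21. 135.]
2 (0.1, -0.04, 0.0926) [-15. -42. -53.  57.  18. 144.]
3 (0.07, 0, 0.22) None
3 (0.1, 0.073, 0.0926) None
3 (0.05, -0.084, 0.0926) [ -25.  -46.  -57.   59.   21. -135.]
3 (0.1, -0.04, 0.0926) [ -15.  -42.  -53.   57.   18. -126.]
```

```bash
cat >> box.py <<'E'
def ori(k,t=.5): # t: tilt of tool from vertical towards box front
    m=RB@[-np.sin(t),0,np.cos(t)];v=RB@[np.cos(t),0,np.sin(t)]
    ty=[yb,v,-yb,-v][k]
    return Ro.from_matrix(np.c_[np.cross(ty,-m),ty,-m]).as_euler('xyz',degrees=True)
def tcp(uu,y,h,t): return P(uu,y,h)+L*(RB@[-np.sin(t),0,np.cos(t)])
E
python3 - <<'E'
from box import *
for nm,a in dict(clr=(.1,.073),k2=(.047,.042),k5=(.047,-.084),k3=(.047,0),bar=(.1,-.04)).items():
  for t in (.5,.4,.3,.2,.1,0):
    r=[]
    for h in (0,.02,.05,.1):
        q=robot.ik(tcp(*a,h,t),ori(0,t)); r.append(None if q is None else np.round(q).astype(int).tolist())
    print(nm,t,r)
E
```

```text
clr 0.5 [[1, -48, -58, 53, 11, -21], None, None, None]
clr 0.4 [[2, -38, -51, 56, 8, -20], [2, -41, -51, 59, 8, -21], [1, -45, -50, 64, 9, -21], None]
clr 0.3 [[4, -29, -43, 60, 6, -19], [3, -32, -43, 62, 6, -20], [3, -35, -43, 67, 6, -21], [1, -41, -42, 73, 7, -22]]
clr 0.2 [[5, -21, -36, 64, 4, -19], [5, -23, -36, 66, 4, -19], [4, -27, -36, 70, 4, -20], [3, -32, -35, 76, 4, -21]]
clr 0.1 [[6, -13, -29, 69, 2, -18], [6, -15, -29, 71, 2, -18], [5, -18, -29, 74, 2, -19], [4, -23, -28, 80, 2, -20]]
clr 0 [[7, -5, -21, 74, 0, -17], [7, -7, -22, 76, 0, -17], [7, -10, -22, 79, 0, -18], [6, -15, -21, 84, 0, -18]]
k2 0.5 [None, None, None, None]
k2 0.4 [None, None, None, None]
k2 0.3 [[-3, -38, -52, 61, 8, -26], [-4, -41, -52, 64, 8, -27], [-5, -45, -51, 69, 8, -28], None]
k2 0.2 [[-1, -29, -45, 64, 5, -25], [-2, -32, -45, 67, 5, -25], [-3, -35, -44, 71, 5, -26], [-4, -41, -43, 78, 5, -28]]
k2 0.1 [[1, -20, -37, 67, 2, -23], [0, -23, -38, 70, 2, -24], [-1, -26, -38, 74, 2, -25], [-2, -32, -37, 80, 3, -26]]
k2 0 [[2, -12, -30, 71, 0, -22], [2, -14, -31, 74, 0, -22], [1, -18, -31, 77, 0, -23]
[... 1323 characters left out ...]
 -53, 53, 17, -35], [-15, -42, -53, 57, 18, -36], [-16, -46, -52, 61, 18, -37], None]
bar 0.4 [[-12, -32, -46, 56, 13, -34], [-13, -34, -46, 59, 13, -34], [-14, -38, -46, 64, 14, -36], [-16, -43, -44, 71, 15, -38]]
bar 0.3 [[-10, -24, -39, 60, 9, -33], [-10, -26, -39, 63, 10, -33], [-11, -30, -39, 67, 10, -34], [-13, -35, -38, 73, 10, -36]]
bar 0.2 [[-8, -16, -32, 64, 6, -31], [-8, -19, -32, 67, 6, -32], [-9, -22, -32, 70, 6, -33], [-11, -27, -31, 76, 7, -35]]
bar 0.1 [[-6, -9, -25, 69, 3, -30], [-6, -11, -26, 71, 3, -30], [-7, -15, -26, 74, 3, -31], [-9, -19, -25, 80, 3, -33]]
bar 0 [[-4, -2, -18, 73, 0, -28], [-5, -4, -19, 75, 0, -29], [-5, -7, -19, 78, 0, -30], [-7, -12, -19, 83, 0, -31]]
```

Run:
```python
from box import *
robot.set_gripper(0)
robot.move_pose(tcp(.097,.073,.06,.3),ori(0,.3))
w=robot.get_calibration("wrist");im=robot.grab_frame("wrist")
np.save("wP.npy",K(w)@np.c_[cv2.Rodrigues(w["rvec"])[0],w["tvec"]])
cv2.imwrite("pics/w0.png",im)
o=robot.observe();print(o["time"],o["ft_force"],o["gripper_width"],o["tool_pos"],tcp(.097,.073,.06,.3))
```

```text
2.8083 [0.77924086 0.24429558 0.04490755] 0.00023255188872102898 [0.44375934 0.17304992 0.19890008] [0.44371134 0.17251309 0.19851666]
```

View pics/w0.png

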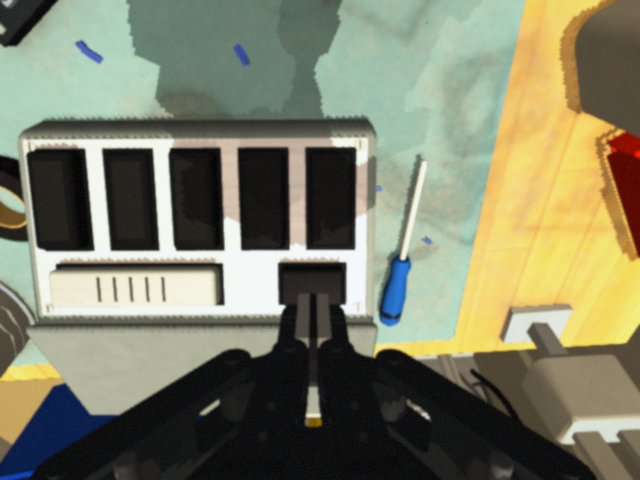

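Run:
```python
from box import *
Pm["wrist"]=np.load("wP.npy")
def pan(X): d=X-O; return (np.array([d@u,d@yb,d@n])*1e3).round(1)
def tr(a,b,A="wrist",B="top"):
    X=cv2.triangulatePoints(Pm[A],Pm[B],np.float64(a).reshape(2,1),np.float64(b).reshape(2,1))[:,0];return X[:3]/X[3]
def onp(px,h,nm="wrist"):
    C=onz(nm,px,0.);D=onz(nm,px,.1);a,b=(C-O)@n,(D-O)@n; return pan(C+(D-C)*(h-a)/(b-a))
for nm,wp,tp,sp in [("pfl",(374,133),T(207,562),S(50,145)),("pfr",(20,133),T(577,401),S(65,543)),("lfr",(30,325),T(520,210),S(290,460)),("lfl",(376,323),T(113,385),S(250,42)),
 ("bar fl",(214,270),T(322,372),S(190,235)),("bar fr",(52,270),T(505,292),S(210,440)),("bar rr",(50,305),T(492,258),S(250,425))]:
    print(nm,"w+t",pan(tr(wp,tp)),"w+s",pan(tr(wp,sp,"wrist","side")))
for nm,px in dict(k1=(330,198),k2=(264,198),k3=(198,198),k4=(131,200),k5=(63,198),clr=(313,284),bar=(134,287)).items(): print(nm,[onp(px,h).tolist() for h in(0.005,.015)])
print("tip proj",[(lambda q:q[:2]/q[2])(Pm["wrist"]@np.r_[P(.097,.073,.06),1])])
```

```text
pfl w+t [  7.1 109.3  -1.6] w+s [  6.  111.5  -5.8]
pfr w+t [   6.1 -109.8   -5.3] w+s [   6.  -110.3   -6. ]
lfr w+t [ 128.4 -111.5    1.8] w+s [ 127.5 -111.     2.5]
lfl w+t [127.5 113.5   1.7] w+s [128.2 115.6   2.3]
bar fl w+t [90.8 12.7  8.4] w+s [91.1 13.6 10.8]
bar fr w+t [ 90.8 -89.9   6.3] w+s [ 90.8 -90.5   5.4]
bar rr w+t [113.1 -89.2  10.2] w+s [112.6 -91.7   8.4]
k1 [[46.5, 83.8, 5.0], [46.3, 83.3, 15.0]]
k2 [[46.5, 43.4, 5.0], [46.4, 44.8, 15.0]]
k3 [[46.5, 3.1, 5.0], [46.4, 6.5, 15.0]]
k4 [[47.8, -37.8, 5.0], [47.6, -32.6, 15.0]]
k5 [[46.6, -79.2, 5.0], [46.4, -72.0, 15.0]]
clr [[100.4, 73.4, 5.0], [97.8, 73.4, 15.0]]
bar [[102.4, -39.8, 5.0], [99.6, -34.4, 15.0]]
tip proj [array([312.33733177, 307.383772  ])]
```

```bash
cat > press.py <<'E'
from box import *
def press(uu,y,t,start=.022,end=-.014,g=11,back=.035,v=.018,hold=.1):
    R=ori(0,t)
    robot.line_to(tcp(uu,y,start,t),vel=.12,rotation=R)
    robot.pause(.1)
    f0=np.array(robot.observe()["ft_force"])
    hit=robot.line_to(tcp(uu,y,end,t),vel=v,guard=g)
    robot.pause(hold); o=robot.observe(); m=RB@[-np.sin(t),0,np.cos(t)]
    d=o["tool_pos"]-L*m-O
    print("hit",hit,"h",(d@n*1e3).round(2),"u,y",(d@u*1e3).round(1),(d@yb*1e3).round(1),"df",(o["ft_force"]-f0).round(1),"t",o["time"])
    if back is not None: robot.line_to(tcp(uu,y,back,t),vel=.12)
E
python3 - <<'E'
from press import *
press(.097,.0735,.3)
cv2.imwrite("pics/w1.png",robot.grab_frame("wrist")[100:330,:400]); print(robot.observe()["time"])
E
```

```text
hit True h 1.97 u,y 97.1 73.5 df [-8.8 -2.7  9.5] t 4.65
5.1333
```

View pics/w1.png

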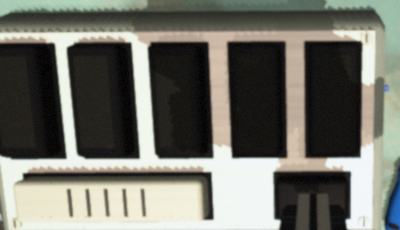

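Run:
```python
from press import *
press(.040,.043,.3)
robot.line_to(tcp(.040,-.02,.05,.3),vel=.12)
press(.040,-.083,.3)
cv2.imwrite("pics/w2.png",robot.grab_frame("wrist")[:,:]); print(robot.observe()["time"])
```

```text
hit True h 2.03 u,y 40.1 43.0 df [-6.9 -1.8  9.9] t 7.2
hit True h 1.69 u,y 40.1 -83.1 df [-7.4 -1.6  9. ] t 10.4167
10.9
```

View pics/w2.png

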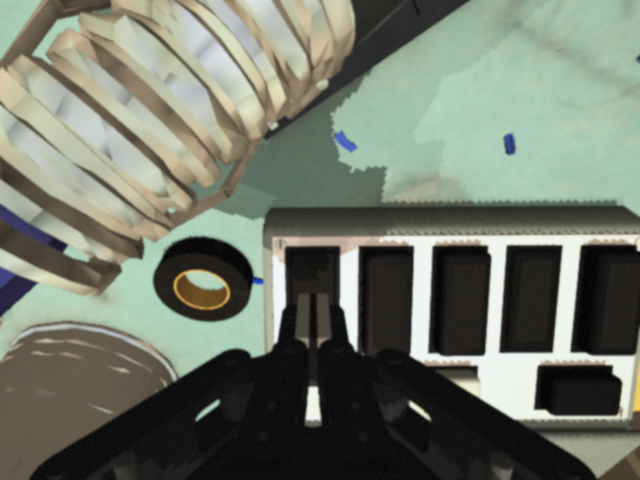

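Run:
```python
from press import *
press(.040,0.0,.3)
press(.098,-.039,.4,back=None,hold=.3)
robot.line_to(tcp(.09,-.039,.05,.4),vel=.1)
robot.pause(1.0)
cv2.imwrite("pics/t3.png",robot.grab_frame("top")); print(robot.observe()["time"])
```

```text
hit True h 1.95 u,y 40.1 -0.0 df [-5.1 -3.   9.6] t 13.1167
hit True h 1.01 u,y 98.1 -39.0 df [-7.5 -2.2  9.8] t 15.8333
17.5333
```

View pics/t3.png

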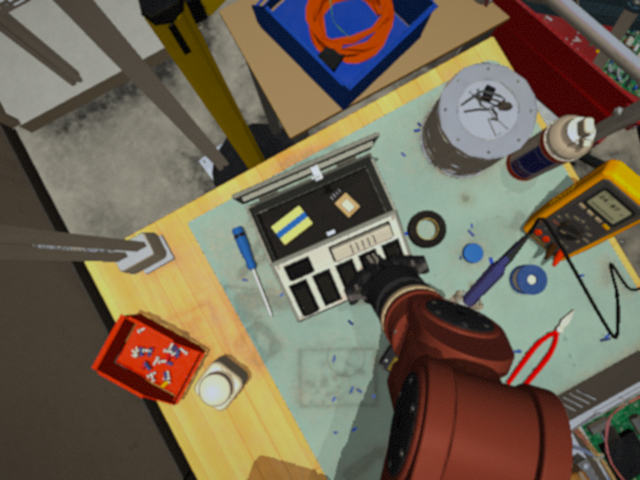

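The lid stands open (edge at about (250,195)–(378,140)), with the compartment in view. The screwdriver and the tape are where they were, and the hand is clear of the box.

Run:
```python
from plant import robot
robot.pause(1.0)
print(robot.observe()["ft_force"]); print(robot.job_done())
```

```text
[-0.07605334  0.53628866 -0.17214266]
the job is handed in; nothing more can be done
None
```

I pressed the clear key, entered 2-5-3 and pushed the bar. The lid sprang open and stayed open, the screwdriver and tape are where they lay, and the job is handed in (the hand-in returned no verdict).

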